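# Sort two cam hubs by keyway on the gauge shaft

### The job

Two homing-cam hubs lie on the red wrap. Pick the one whose orange-painted keyway is opposite its blue arm and seat it fully home on the keyed gauge shaft, keyway over the brass key and arm between the two steel pins; put the other, whose keyway is a quarter turn from its arm, flat in the yellow reject tray. Set both down gently, do not drop them, and let go.

Things in the scene. Friction and masses are not known exactly. Their poses are not given: they have to be found in the camera images.
- hub_good_center (a point): Hub to seat (mm): aluminium ring 36 high, 54 across flats, through bore 26 dia, lying flat, z up. Blue arm at the bottom along +x: 16 wide, 12 high, to 70 from the axis. Keyway, walls painted orange, on -x, OPPOSITE the arm: through notch 15 wide, to 21 from the axis. Point: on the bore axis, half-way up (18). Grip the flats on its +y and -y sides (54 wide), above the arm. About 0.25 kg.
- hub_odd_center (a point): Hub to reject: same sizes, colours, weight, grip and blue arm along +x as the other, but its orange keyway is a quarter turn from the arm, on +y. Point: on the bore axis, half-way up (18 mm above the underside). z up.
- shaft_foot (a point): Foot of the steel gauge shaft (mm), on its axis at the top of the grey base plate (16 thick, x -45 to 85, y +-45). Shaft 16 dia, 46 high, top 12 tapering to 6. Brass key on its -x side: 7 wide, to 18 from the axis, 26 high. Two pins (10 dia, 22 high) at x 60, y +-22; a seated hub's arm lies between them, along +x, its underside at this height. z up. Gauge and tray may swap sides.
- tray_in (a point): Centre of the inner floor of the fixed yellow reject tray, 160 by 160 mm outside, walls 4 mm thick, floor 4 mm thick, rim 24 mm above the table. x and y axes along its sides, z up.
There are look-alikes about, which are no part of the job. What is shaped like the part that bears hub_good_center but pink or purple is not meant.

How it is judged:
At the end, for the whole second after the job is handed in: Good hub home on the shaft: within 5 mm of the base plate, 12 mm of the axis, arm within 20 degrees of the line between the pins; odd hub on the tray floor: within 5 mm of it, within 60 mm of its centre along each side. Both upright within 7 degrees, at rest (horizontal distance between hub_good_center and shaft_foot below 0.012 m and z of hub_good_center in the frame of shaft_foot below 0.023 m and angle between the x axis of hub_good_center and the x axis of shaft_foot, either way round below 0.35 rad and angle between each of hub_good_center, hub_odd_center's own z axis and vertical below 0.12 rad and x of hub_odd_center in the frame of tray_in between -0.06 and 0.06 m and y of hub_odd_center in the frame of tray_in between -0.06 and 0.06 m and z of hub_odd_center in the frame of tray_in below 0.023 m and linear speed of each of hub_good, hub_odd below 0.02 m/s); the robot touches nothing.
It fails at once if the hub for the shaft is dropped onto it (falls onto the gauge at over 0.8 m/s) (linear speed of hub_good above 0.8 m/s and horizontal distance between hub_good_center and shaft_foot below 0.04 m and z of hub_good_center in the frame of shaft_foot below 0.06 m).
It fails at once if the reject hub is dropped into the tray (falls into it at over 0.8 m/s) (linear speed of hub_odd above 0.8 m/s and horizontal distance between hub_odd_center and tray_in below 0.08 m and z of hub_odd_center in the frame of tray_in below 0.06 m).
It also fails if it takes over 64 s, if anything falls off the work surface, if the arm or the gripper's body presses on something with over 40 N, if the wrist force passes 120 N, or if a joint passes its speed limit or range.

### The arm

A 6-joint arm with a two-finger parallel gripper is mounted at the origin on the work surface. World frame = base frame: x ahead of the robot, y to its left, z up, the work surface at z = 0. Lengths are in m, angles in rad, forces in N, time in s.
With the tool pointing down it reaches from about 0.325 to 0.925 m from the base axis. Payload 3.1 kg.
Tool frame: the origin (TCP) lies on the mounting face of the last link; the fingertips stand 173 mm ahead of it and the grasp point (between the pads) lies 155 mm ahead of it; z points along the fingers, x is the direction in which the jaws open and shut, and the axes are right-handed (so a half turn about z gives the same grasp; the last joint's range is limited). The gripper opens to 85 mm and grips with 20 to 120 N. Pads are 22 mm wide; open, the fingers measure 114 mm over their backs; the gripper's body (76 mm by 85 mm) begins 54 mm behind the grasp point. The pads swing forward as they close: fully open they stand 13 mm farther back than shut.
Start: joints at [-1.24, 0.217, 1.613, -0, 1.311, -0.112], TCP at [0.268, -0.565, 0.405] pointing down, gripper open.
Joint ranges: [-2.75, 2.75], [-0.78, 2.1], [0.31, 2.55], [-1.13, 4.27], [0.13, 2.63], [-2.58, 2.58]. Speed limits (rad/s): [2.79, 2.79, 3.14, 3.14, 3.14, 3.14].

### API

Orientations are given as a unit quaternion [x, y, z, w].
In Python, from cell import manip gives the robot as it stands.
- The arm moves only by the tool step_arm, never from a script. Its argument "steps" is a list of rows, each a list of 3 entries, a list of its own where there are three numbers: the shift along the tool's x, y, z in units of 40 mm (1.0 is 40 mm), then the turn about the tool's z in units of 10 degrees (1.0 is 10 degrees), then the closure, from -1 (fully open) to 1 (shut), so that 0 is half open. In form: [[[tx, ty, tz], turn, fingers], ...]. A call has 1 to 5 rows; each row shifts and turns the commanded pose from where the row before left it, along the tool's axes as they then stand; what a row does not reach is not made up. A row lasts 1/8 s, in which the tool goes at most 62.5 mm and 10.7 degrees, less where a joint would pass 70% of its speed; a pose out of reach is approached as far as the arm can. A call is refused whole if a number of a shift passes 1 or a number of a turn 1, either way. A call with a gripper value outside its range is refused whole. The fingers move at their own pace and stop on an object; "squeeze" is the grip in N (left out, the last holds). Time passes only in rows, so rows that do not move let the fingers close. It gives the time, the measured TCP pose, the force and the opening at its end, in the units of the state.
- manip.observe(): the state, without advancing time (a new reading comes with each control period).
- manip.grab_frame(name): name is "side" or "top"; returns the picture (420x560x3 uint8, red, green, blue); there is no depth.
- manip.camera_params(name): a dict with "fx", "fy", "cx", "cy" (pixels), "cam_to_world" (4x4, takes a point from camera to world coordinates). Camera axes: x right, y down, z forward; pixel columns grow to the right and rows downward; lengths in m; the calibration is good to about 2 mm. A picture is of the moment at which its call begins. camera_params takes no time and is no camera call.
- manip.job_done(): hands the job in, once; it reports no verdict.
The state is a dict: "t": time; "joint_positions": joint angles; "dq": joint speeds; "joint_torque": joint torques, N m; "ee_pos": TCP position; "tool_rot": TCP orientation; "wrist_force": force on the tool from outside, world axes, zero at the start; "wrist_torque": the same for the moment, N m; "gripper_width": finger opening in m.
Only numpy, scipy, OpenCV 4.12 (cv2) and the standard library are available. Lean on these libraries where they do the work, as an engineer would, in place of code of your own. Each camera call takes 0.05 s, during which the arm holds its last target.

## Working session

There is one attempt and no reset: what is moved stays moved. The work goes in short steps, Python scripts to look and compute and a tool call to move; the robot and the scene stay as the last step left them, time stands still between calls to the robot, and variables do not carry over. Pictures are saved under pics/ and viewed, and the job is handed in when it is done.

Besides the shell and the picture viewer there is one more tool, called as a command line: name --argument value ..., lists and objects as JSON in quotes. step_arm: Moves the arm, as the interface text tells. Its arguments: {"type":"object","properties":{"steps":{"type":"array"},"squeeze":{"type":"number"}},"required":["steps"]}

```bash
ls; mkdir -p pics; python3 - <<'E'
from cell import manip
import cv2
for n in("top","side"):
    f=manip.grab_frame(n); cv2.imwrite(f"pics/{n}0.png",f[:,:,::-1])
    p=manip.camera_params(n);print(n,p)
print(manip.observe())
E
```

```text
pics
top {'fx': 485.4389668425069, 'fy': 485.4389668425069, 'cx': 279.3371444676453, 'cy': 213.58953393045647, 'cam_to_world': array([[-1.67837346e-02, -9.86075304e-01,  1.65450299e-01,
         2.04528556e-01],
       [-9.99858896e-01,  1.66686583e-02, -2.08409416e-03,
        -1.01771178e-01],
       [-7.02760713e-04, -1.65461932e-01, -9.86215927e-01,
         1.43749991e+00],
       [ 0.00000000e+00,  0.00000000e+00,  0.00000000e+00,
         1.00000000e+00]])}
side {'fx': 526.7948560531843, 'fy': 526.7948560531843, 'cx': 275.5898102160524, 'cy': 218.38861871528698, 'cam_to_world': array([[-0.99524044, -0.08023685,  0.05530391,  0.34056262],
       [-0.09673247,  0.7446796 , -0.66037499,  0.97592006],
       [ 0.01180271, -0.66258158, -0.74889675,  1.26152259],
       [ 0.        ,  0.        ,  0.        ,  1.        ]])}
{'t': 0.1, 'joint_positions': array([-1.24019100e+00,  2.17702722e-01,  1.61479866e+00, -3.09798349e-05,
        1.31126967e+00, -1.12210291e-01]), 'dq': array([-6.71235047e-05, -5.59638224e-04, -2.86059818e-03,  2.28734647e-04,
        3.84227067e-04,  6.58751731e-04]), 'joint_torque': array([-1.00182373e-03, -3.98081267e+01, -3.04970062e+01, -1.48754293e-04,
        4.30516593e-03, -1.04804545e-05]), 'ee_pos': array([ 0.2676961 , -0.56436965,  0.40347048]), 'tool_rot': array([ 8.45130382e-01, -5.34559118e-01, -8.58894308e-04, -6.69984626e-04]), 'wrist_force': array([-0.46830025,  1.01893529,  0.86811537]), 'wrist_torque': array([-0.03409107,  0.03827991, -0.05904165]), 'gripper_width': 0.08518592546181254}
```

View pics/top0.png

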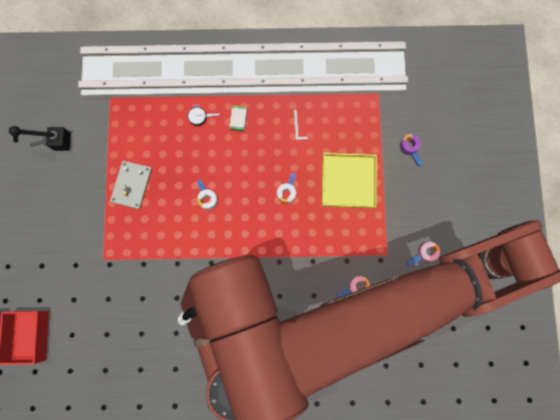

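View pics/side0.png

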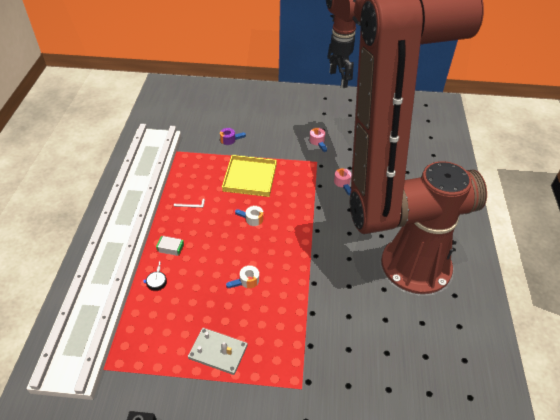

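```bash
python3 - <<'E'
import cv2,numpy as np
t=cv2.imread("pics/top0.png");s=cv2.imread("pics/side0.png")
def c(im,x,y,w=25): return cv2.resize(im[y-w:y+w,x-w:x+w],(390,290+100),interpolation=cv2.INTER_NEAREST)
def c2(im,x,y): return cv2.resize(im[y-25:y+25,x-32:x+32],(384,300),interpolation=cv2.INTER_CUBIC)
a=np.vstack([np.hstack([c2(t,207,195),c2(t,287,190)]),np.hstack([c2(s,245,277),c2(s,252,214)])])
cv2.imwrite("pics/hubs0.png",a)
b=np.vstack([np.hstack([c2(t,130,185),c2(t,350,180)]),np.hstack([c2(s,218,350),c2(s,250,175)])])
cv2.imwrite("pics/g0.png",b)
E
```

```text
(no output)
```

View pics/hubs0.png

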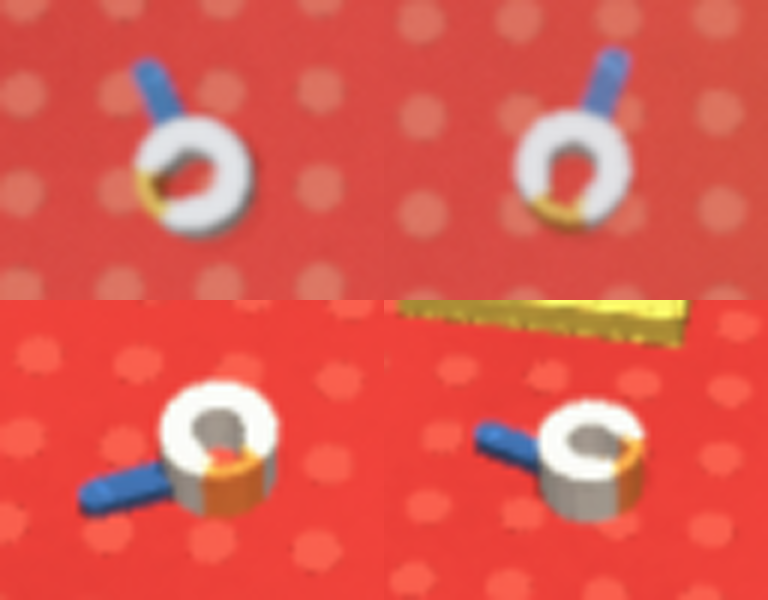

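View pics/g0.png

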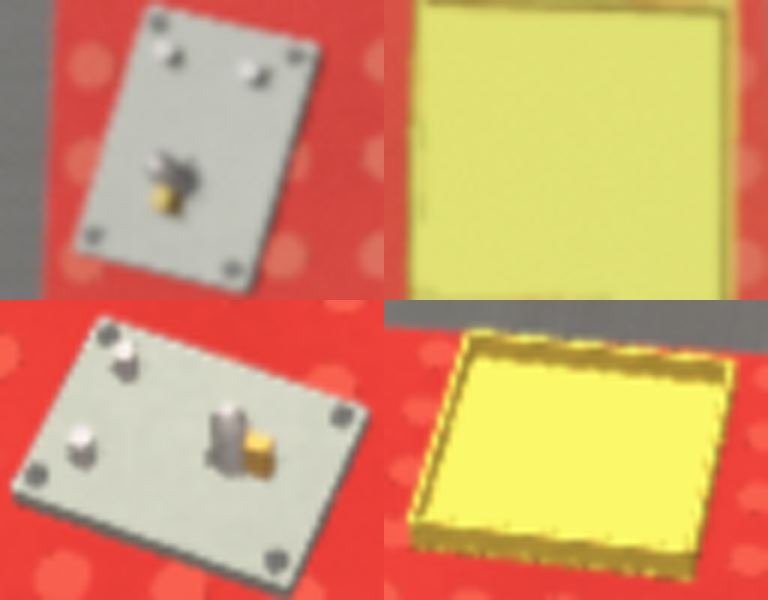

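```bash
cat > h.py <<'E'
from cell import manip
import cv2,numpy as np
def cast(n,uv,z):
    p=manip.camera_params(n);T=np.array(p["cam_to_world"])
    uv=np.atleast_2d(np.asarray(uv,float))
    d=np.c_[(uv[:,0]-p["cx"])/p["fx"],(uv[:,1]-p["cy"])/p["fy"],np.ones(len(uv))]@T[:3,:3].T
    o=T[:3,3];return (o+d*((z-o[2])/d[:,2])[:,None])[:,:2]
def proj(n,P):
    p=manip.camera_params(n);T=np.linalg.inv(p["cam_to_world"])
    q=np.atleast_2d(P)@T[:3,:3].T+T[:3,3]
    return np.c_[q[:,0]/q[:,2]*p["fx"]+p["cx"],q[:,1]/q[:,2]*p["fy"]+p["cy"]]
def shot(n,name):
    f=manip.grab_frame(n)[:,:,::-1].copy();cv2.imwrite(f"pics/{name}.png",f);return f
def comps(m,amin):
    k,l,s,c=cv2.connectedComponentsWithStats(m.astype(np.uint8))
    return [(l==i) for i in range(1,k) if s[i,4]>=amin]
def crop(im,x,y,w=32,h=25,s=12,name="c"):
    cv2.imwrite(f"pics/{name}.png",cv2.resize(im[y-h:y+h,x-w:x+w],None,fx=s,fy=s,interpolation=cv2.INTER_CUBIC))
def hub(n,im,u,v,r=26,z0=0.0):
    """centre and arm dir of hub near pixel"""
    hsv=cv2.cvtColor(im,cv2.COLOR_BGR2HSV).astype(int);H,S,V=hsv[...,0],hsv[...,1],hsv[...,2]
    yy,xx=np.mgrid[:im.shape[0],:im.shape[1]];roi=np.hypot(xx-u,yy-v)<r
    white=(S<50)&(V>(180 if n=="top" else 225))&roi
    blue=(H>95)&(H<130)&(S>80)&roi
    org=(H>10)&(H<30)&(S>90)&roi
    W=max(comps(white,20),key=lambda m:m.sum())
    pts=np.argwhere(W)[:,::-1]
    # top-face: outer hull in world at z0+.036
    wp=cast(n,pts,z0+.036)
    c,rad=cv2.minEnclosingCircle((wp*1000).astype(np.float32)); 
    c=np.array(c)/1000
    B=max(comps(blue,8),key=lambda m:m.sum());bp=cast(n,np.argwhere(B)[:,::-1],z0+.011)
    far=np.linalg.norm(bp-c,axis=1);tip=bp.mean(0)
    a=tip-c
    op=np.argwhere(org)[:,::-1];oc=cast(n,op,z0+.03).mean(0)-c if len(op) else [0,0]
    return c,rad,np.degrees(np.arctan2(a[1],a[0])),far.max(),np.degrees(np.arctan2(oc[1],oc[0])),len(pts)
E
python3 - <<'E'
from h import *
t=cv2.imread("pics/top0.png");s=cv2.imread("pics/side0.png")
for nm,a,b in(("odd",(207,195),(246,277)),("good",(287,190),(252,214))):
    print(nm,"top",hub("top",t,*a)); print("side",hub("side",s,*b))
# tray
for n,im in(("top",t),("side",s)):
    hsv=cv2.cvtColor(im,cv2.COLOR_BGR2HSV).astype(int);H,S,V=hsv[...,0],hsv[...,1],hsv[...,2]
    M=max(comps((H>24)&(H<36)&(S>90),100),key=lambda m:m.sum())
    w=cast(n,np.argwhere(M)[:,::-1],.024 if n=="top" else .024)
    print(n,"tray",cv2.minAreaRect((w*1000).astype(np.float32)))
    # plate
    yy,xx=np.mgrid[:420,:560];u,v=(131,185) if n=="top" else (218,350)
    roi=np.hypot(xx-u,yy-v)<38
    G=(S<60)&(V>(110 if n=="top" else 150))&roi
    M=max(comps(G,100),key=lambda m:m.sum())
    w=cast(n,np.argwhere(M)[:,::-1],.016)
    print(n,"plate",cv2.minAreaRect((w*1000).astype(np.float32)),cv2.boxPoints(cv2.minAreaRect((w*1000).astype(np.float32))).round())
E
```

```text
odd top (array([0.48876337, 0.10937222]), 27.437484741210938, np.float64(24.112464544586754), np.float64(0.06569165349218115), np.float64(111.83096460098702), 173)
side (array([0.48629559, 0.10919375]), 26.791250228881836, np.float64(27.57353813432389), np.float64(0.06834472583241198), np.float64(112.28439650116228), 138)
good top (array([ 0.50380527, -0.1257417 ]), 28.273500442504883, np.float64(-20.739515971899323), np.float64(0.0645805775989075), np.float64(160.5070643568452), 181)
side (array([ 0.50120026, -0.12402859]), 26.54544448852539, np.float64(-17.531559607540174), np.float64(0.06646014847749603), np.float64(-86.437585754232), 101)
top tray ((541.080078125, -312.6434020996094), (153.0926513671875, 160.38516235351562), 87.19050598144531)
top plate ((539.8261108398438, 340.08111572265625), (91.12158203125, 128.9661407470703), 75.4458236694336) [[466. 312.]
 [591. 280.]
 [614. 368.]
 [489. 400.]]
side tray ((539.9034423828125, -310.98309326171875), (156.03048706054688, 157.54193115234375), 87.02650451660156)
side plate ((538.2257080078125, 343.6719970703125), (88.09412384033203, 128.18589782714844), 75.39503479003906) [[465. 317.]
 [589. 285.]
 [611. 370.]
 [487. 402.]]
```

```bash
python3 - <<'E'
from h import *
print(cast("top",[[123.8,187.5]],.062),cast("top",[[125.5,168.3],[139.2,171.7]],.038))
# side crop origin (218-32,350-25)
o=np.array([186,325])
print(cast("side",o+np.array([[228,108]])/6,.062),cast("side",o+np.array([[125,48],[82,138]])/6+np.array([[0,-50],[0,-50]]),.038))
E
cat >> h.py <<'E'
def plan(x,y,z,yawdeg=None):
    from scipy.spatial.transform import Rotation as R
    s=manip.observe();M=R.from_quat(s["tool_rot"]).as_matrix();d=M.T@(np.array([x,y,z])-s["ee_pos"])/.04
    yaw=np.degrees(np.arctan2(M[1,0],M[0,0]))
    print("t",round(s["t"],2),"pos",s["ee_pos"].round(4),"yaw",yaw.round(1),"tilt z",M[:,2].round(3),"w",round(s["gripper_width"],4),"F",s["wrist_force"].round(1))
    print("units",d.round(2), "turn",None if yawdeg is None else round((yaw-yawdeg)/10,2))
E
python3 -c "
from h import *
plan(.4875,.109,.28,-64.2)"
```

```text
[[0.51961413 0.34501727]] [[0.58342575 0.34987733]
 [0.57233725 0.30885799]]
[[0.51754373 0.3479048 ]] [[0.5985359  0.15737541]
 [0.60895299 0.20807095]]
t 0.1 pos [ 0.2677 -0.5644  0.4035] yaw -64.6 tilt z [-0.001  0.002 -1.   ] w 0.0852 F [-0.5  1.   0.9]
units [-12.85 -12.18   3.12] turn -0.04
```

step_arm --steps '[[[-0.99,-0.94,0.24],0,-1],[[-0.99,-0.94,0.24],0,-1],[[-0.99,-0.94,0.24],0,-1],[[-0.99,-0.94,0.24],0,-1],[[-0.99,-0.94,0.24],0,-1]]' --squeeze 40

```text
t: 0.72
ee_pos: [0.3529, -0.3034, 0.356]
tool_rot: [0.845, -0.535, -0.0, -0.0]
wrist_force: [0.5, 0.5, 0.1]
gripper_width: 0.0851
```

step_arm --steps '[[[-0.99,-0.94,0.24],0,-1],[[-0.99,-0.94,0.24],0,-1],[[-0.99,-0.94,0.24],0,-1],[[-0.99,-0.94,0.24],0,-1],[[-0.99,-0.94,0.24],0,-1]]'

```text
t: 1.35
ee_pos: [0.4379, -0.044, 0.3083]
tool_rot: [0.845, -0.535, 0.0, -0.0]
wrist_force: [1.3, -1.0, -0.6]
gripper_width: 0.0854
```

step_arm --steps '[[[-0.99,-0.94,0.24],0,-1],[[-0.99,-0.94,0.24],0,-1],[[-0.97,-0.9,0.24],0,-1],[[0,0,0],0,-1],[[0,0,0],0,-1]]'

```text
t: 1.98
ee_pos: [0.4874, 0.1083, 0.2794]
tool_rot: [0.845, -0.534, -0.0, 0.001]
wrist_force: [0.6, 0.2, -0.6]
gripper_width: 0.0853
```

```bash
python3 - <<'E'
from h import *
t=shot("top","top1");s=shot("side","side1")
plan(.4875,.109,.182,-64.2)
crop(s,250,265,60,40,6,"s1");crop(t,230,195,60,40,6,"t1")
for nm,a,b in(("odd",(207,195),(246,277)),("good",(287,190),(252,214))):
  for n,im,q in(("top",t,a),("side",s,b)):
    try: print(nm,n,hub(n,im,*q))
    except Exception as e: print(nm,n,e)
E
```

```text
t 2.08 pos [0.4875 0.1074 0.2798] yaw -64.7 tilt z [-0. -0. -1.] w 0.0856 F [ 0.2 -0.6 -0.1]
units [-0.04 -0.02  2.45] turn -0.05
odd top max() iterable argument is empty
odd side (array([0.46685492, 0.10412074]), 11.997024536132812, np.float64(24.0675680371537), np.float64(0.08787339236973958), np.float64(71.51754354730556), 28)
good top (array([ 0.50380527, -0.1257417 ]), 28.273500442504883, np.float64(-20.739515971899323), np.float64(0.0645805775989075), np.float64(160.5070643568452), 181)
good side max() iterable argument is empty
```

View pics/s1.png

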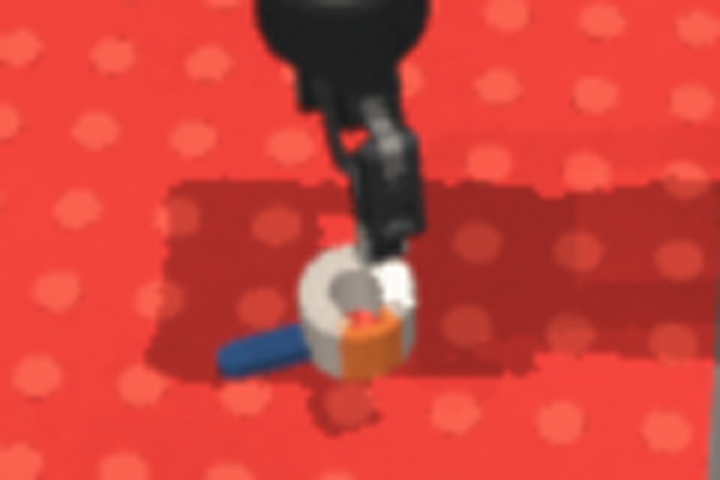

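The gripper stands above the odd hub, with its blue arm at about (235,265) clear of the fingers. I'll descend now.

step_arm --steps '[[[-0.02,0,0.8],0,-1],[[0,0,0.8],0,-1],[[0,0,0.5],0,-1],[[0,0,0.33],0,-1],[[0,0,0],0,-1]]'

```text
t: 2.7
ee_pos: [0.487, 0.1083, 0.1821]
tool_rot: [0.845, -0.535, -0.001, 0.001]
wrist_force: [-0.2, 0.1, 0.5]
gripper_width: 0.0854
```

step_arm --steps '[[[0,0,0],0,0],[[0,0,0],0,0.5],[[0,0,0],0,0.5],[[0,0,0],0,0.8],[[0,0,0],0,0.8]]'

```text
t: 3.32
ee_pos: [0.4884, 0.1093, 0.1841]
tool_rot: [0.845, -0.535, 0.001, -0.001]
wrist_force: [-0.7, -1.4, 6.6]
gripper_width: 0.0532
```

```bash
python3 - <<'E'
from h import *
s=shot("side","side2")
plan(.4875,.109,.28,-64.2)
crop(s,250,265,60,40,6,"s2")
E
```

```text
t 3.38 pos [0.4884 0.1093 0.1841] yaw -64.6 tilt z [ 0.002  0.    -1.   ] w 0.0531 F [-0.6 -0.2  5.5]
units [-0.    0.02 -2.4 ] turn -0.04
```

View pics/s2.png

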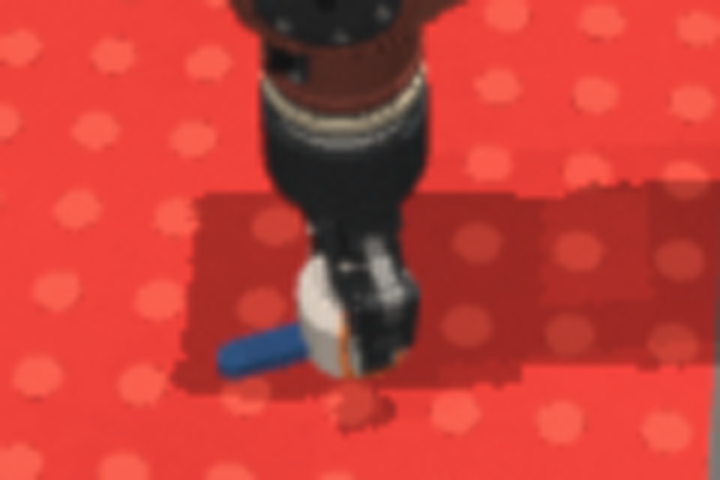

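step_arm --steps '[[[0,0,-0.3],0,0.8],[[0,0,-0.7],0,0.8],[[0,0,-0.8],0,0.8],[[0,0,-0.7],0,0.8],[[0,0,0],0,0.8]]'

```text
t: 4.0
ee_pos: [0.4884, 0.1093, 0.2851]
tool_rot: [0.845, -0.534, 0.002, -0.002]
wrist_force: [0.1, -0.2, -2.2]
gripper_width: 0.0532
```

```bash
python3 - <<'E'
from h import *
s=shot("side","side3")
plan(.541,-.312,.25)
crop(s,250,265,60,40,6,"s3")
E
```

```text
t 4.05 pos [0.4875 0.1093 0.2833] yaw -64.6 tilt z [ 0.002  0.    -1.   ] w 0.0533 F [ 0.1  0.  -2.4]
units [10.09  3.31  0.83] turn None
```

View pics/s3.png

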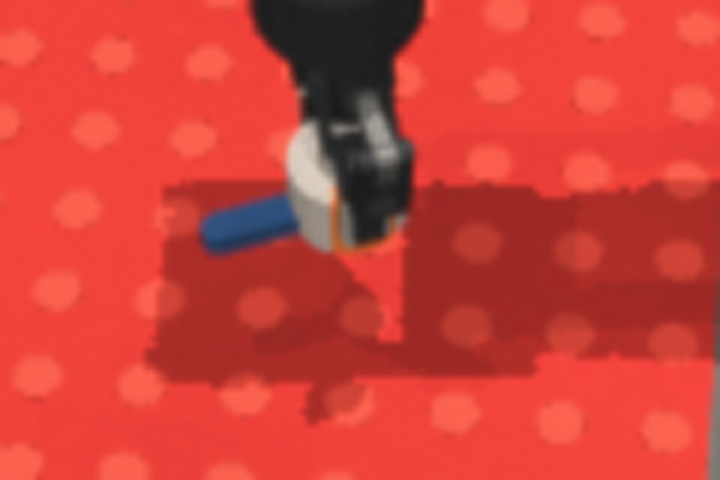

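step_arm --steps '[[[0.5,0.16,0],0,0.8],[[0.97,0.32,0],0,0.8],[[0.97,0.32,0],0,0.8],[[0.97,0.32,0],0,0.8],[[0.97,0.32,0],0,0.8]]'

```text
t: 4.68
ee_pos: [0.5093, -0.0747, 0.2802]
tool_rot: [0.845, -0.535, -0.002, 0.001]
wrist_force: [0.6, 0.6, -2.4]
gripper_width: 0.0531
```

step_arm --steps '[[[0.97,0.32,0],0,0.8],[[0.97,0.32,0],0,0.8],[[0.97,0.32,0],0,0.8],[[0.97,0.32,0],0,0.8],[[0.97,0.32,0],0,0.8]]'

```text
t: 5.3
ee_pos: [0.5348, -0.2772, 0.2796]
tool_rot: [0.845, -0.535, -0.003, -0.0]
wrist_force: [0.5, 0.2, -2.5]
gripper_width: 0.0531
```

step_arm --steps '[[[0.6,0.2,0],0,0.8],[[0.26,0.07,0.3],0,0.8],[[0,0,0.5],0,0.8],[[0,0,0],0,0.8],[[0,0,0],0,0.8]]'

```text
t: 5.92
ee_pos: [0.5406, -0.3109, 0.2498]
tool_rot: [0.845, -0.534, -0.001, -0.0]
wrist_force: [0.3, 0.9, -3.5]
gripper_width: 0.0532
```

```bash
python3 - <<'E'
from h import *
s=shot("side","side4")
plan(.541,-.312,.187)
crop(s,250,175,60,40,6,"s4")
E
```

```text
t 5.97 pos [ 0.5409 -0.3113  0.2507] yaw -64.6 tilt z [-0.  0. -1.] w 0.0527 F [ 1.1 -0.4 -3.1]
units [0.02 0.01 1.59] turn None
```

View pics/s4.png

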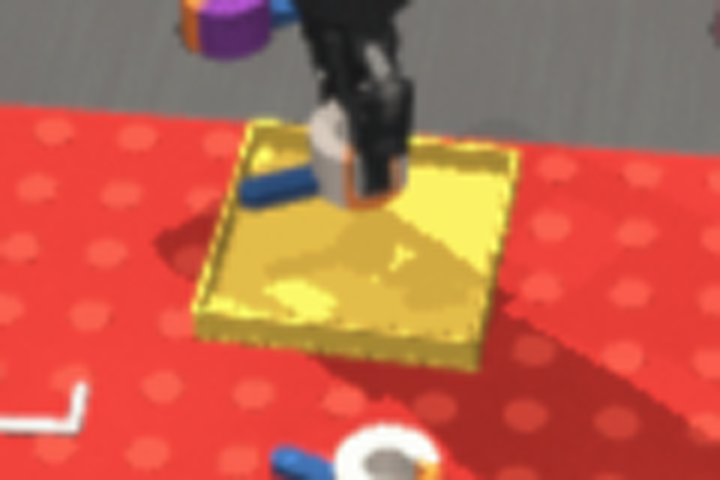

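step_arm --steps '[[[-0.05,0.11,0.4],0,0.8],[[0,0,0.4],0,0.8],[[0,0,0.3],0,0.8],[[0,0,0.2],0,0.8],[[0,0,0.12],0,0.8]]'

```text
t: 6.6
ee_pos: [0.5358, -0.3123, 0.193]
tool_rot: [0.845, -0.535, -0.0, -0.0]
wrist_force: [-0.7, -0.1, -3.2]
gripper_width: 0.053
```

step_arm --steps '[[[0,0,0.05],0,0.8],[[0,0,0.05],0,0.8],[[0,0,0],0,0.8]]'

```text
t: 6.98
ee_pos: [0.536, -0.3124, 0.1901]
tool_rot: [0.845, -0.535, 0.0, 0.0]
wrist_force: [0.2, -0.8, -2.7]
gripper_width: 0.0533
```

step_arm --steps '[[[0,0,0.05],0,0.8],[[0,0,0.03],0,0.8],[[0,0,0],0,0.8]]'

```text
t: 7.35
ee_pos: [0.5363, -0.3126, 0.1881]
tool_rot: [0.845, -0.535, 0.0, 0.0]
wrist_force: [-2.8, 1.6, 6.0]
gripper_width: 0.0529
```

step_arm --steps '[[[0,0,0],0,0.1],[[0,0,0],0,-0.3],[[0,0,0],0,-0.7],[[0,0,0],0,-0.7],[[0,0,0],0,-0.7]]'

```text
t: 7.98
ee_pos: [0.5359, -0.3123, 0.1866]
tool_rot: [0.845, -0.535, -0.0, 0.0]
wrist_force: [0.3, 0.5, -0.1]
gripper_width: 0.0727
```

step_arm --steps '[[[0,0,-0.3],0,-0.7],[[0,0,-0.6],0,-0.7],[[0,0,-0.8],0,-0.7],[[0,0,-0.6],0,-1],[[0,0,0],0,-1]]'

```text
t: 8.6
ee_pos: [0.5371, -0.3131, 0.2824]
tool_rot: [0.845, -0.535, 0.004, 0.0]
wrist_force: [-0.5, -0.8, 0.3]
gripper_width: 0.0855
```

```bash
python3 - <<'E'
from h import *
s=shot("side","side5")
plan(.5025,-.125,.28,-109)
crop(s,250,175,60,40,6,"s5")
E
```

```text
t 8.65 pos [ 0.5364 -0.3126  0.2803] yaw -64.6 tilt z [ 0.003 -0.002 -1.   ] w 0.0856 F [ 0.1 -0.2 -1.7]
units [-4.6  -1.24 -0.  ] turn 4.44
```

View pics/s5.png

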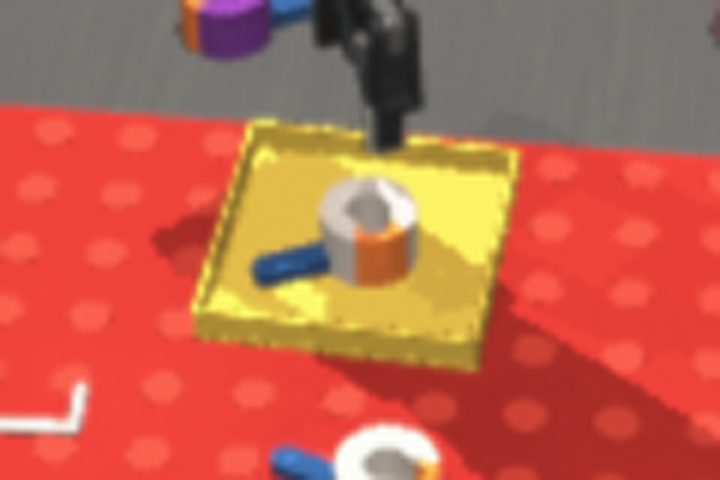

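step_arm --steps '[[[-0.92,-0.25,0],0,-1],[[-0.92,-0.25,0],0,-1],[[-0.92,-0.25,0],0,-1],[[-0.92,-0.25,0],0,-1],[[-0.92,-0.24,0],0,-1]]'

```text
t: 9.28
ee_pos: [0.5008, -0.1234, 0.277]
tool_rot: [0.845, -0.535, -0.001, 0.0]
wrist_force: [0.3, -0.5, 0.5]
gripper_width: 0.0854
```

step_arm --steps '[[[0,0,0],0.89,-1],[[0,0,0],0.89,-1],[[0,0,0],0.89,-1],[[0,0,0],0.89,-1],[[0,0,0],0.88,-1]]'

```text
t: 9.9
ee_pos: [0.5011, -0.1245, 0.2769]
tool_rot: [-0.578, 0.816, 0.001, -0.001]
wrist_force: [0.9, -0.2, 0.1]
gripper_width: 0.0851
```

step_arm --steps '[[[0,0,0],0,-1],[[0,0,0],0,-1]]'

```text
t: 10.15
ee_pos: [0.5015, -0.1247, 0.2778]
tool_rot: [-0.581, 0.814, 0.001, -0.0]
wrist_force: [0.0, -0.2, 0.1]
gripper_width: 0.0851
```

```bash
python3 - <<'E'
from h import *
s=shot("side","side6")
plan(.5025,-.125,.183,-109)
crop(s,250,215,60,40,6,"s6")
E
```

```text
t 10.2 pos [ 0.5016 -0.1247  0.2781] yaw -108.9 tilt z [-0.001  0.    -1.   ] w 0.0853 F [-0.5  1.   0.5]
units [ 0.   -0.03  2.38] turn 0.01
```

View pics/s6.png

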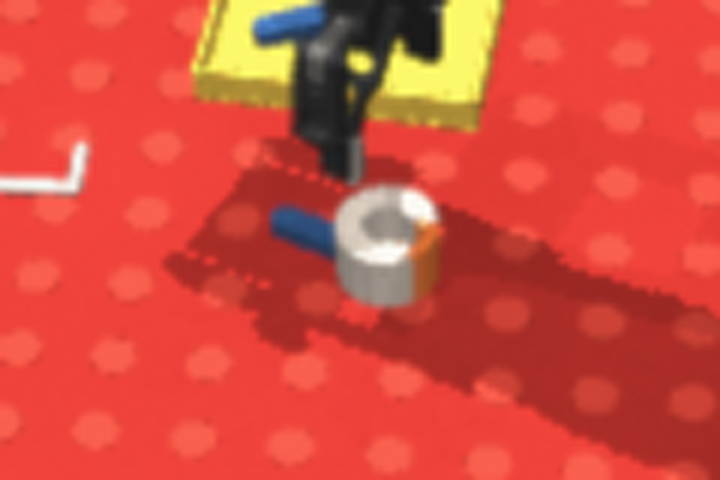

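The good hub (orange opposite its arm) lies below the open gripper, which is aligned with its flats. I'll grasp it.

step_arm --steps '[[[0,-0.02,0.8],0,-1],[[0,0,0.8],0,-1],[[0,0,0.5],0,-1],[[0,0,0.25],0,-1],[[0,0,0],0,-1]]'

```text
t: 10.82
ee_pos: [0.5024, -0.125, 0.1842]
tool_rot: [-0.581, 0.814, 0.001, -0.0]
wrist_force: [-0.4, -0.7, 0.6]
gripper_width: 0.0856
```

step_arm --steps '[[[0,0,0],0,0],[[0,0,0],0,0.5],[[0,0,0],0,0.5],[[0,0,0],0,0.8],[[0,0,0],0,0.8]]'

```text
t: 11.45
ee_pos: [0.5035, -0.1254, 0.1861]
tool_rot: [-0.581, 0.814, -0.001, 0.001]
wrist_force: [-0.8, -0.2, 5.5]
gripper_width: 0.0526
```

step_arm --steps '[[[0,0,-0.3],0,0.8],[[0,0,-0.7],0,0.8],[[0,0,-0.9],0,0.8],[[0,0,-0.9],0,0.8],[[0,0,0],0,0.8]]'

```text
t: 12.08
ee_pos: [0.5039, -0.1255, 0.2999]
tool_rot: [-0.581, 0.814, -0.003, 0.002]
wrist_force: [-0.3, -0.7, -3.4]
gripper_width: 0.0529
```

```bash
python3 - <<'E'
from h import *
s=shot("side","side7")
plan(.5188,.3463,.30,-104.8)
crop(s,250,205,60,40,6,"s7")
E
```

```text
t 12.12 pos [ 0.5028 -0.1251  0.2975] yaw -109.0 tilt z [ 0.002 -0.001 -1.   ] w 0.0529 F [ 0.6  0.3 -3.4]
units [-11.27   3.46  -0.07] turn -0.42
```

View pics/s7.png

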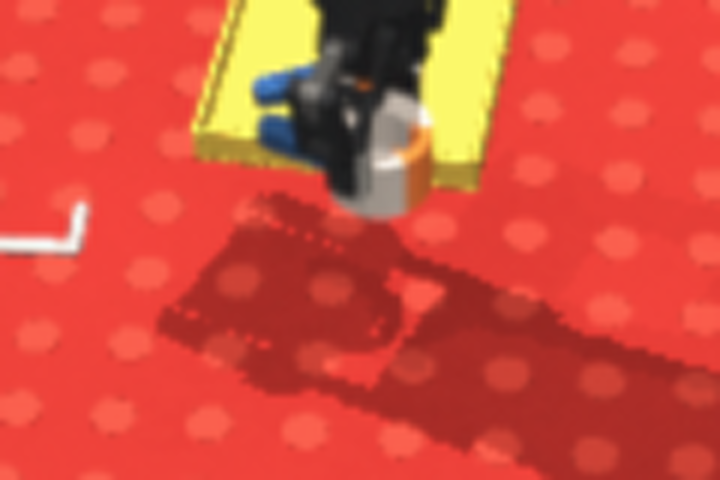

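step_arm --steps '[[[-0.6,0.18,0],0,0.8],[[-0.97,0.3,0],0,0.8],[[-0.97,0.3,0],0,0.8],[[-0.97,0.3,0],0,0.8],[[-0.97,0.3,0],0,0.8]]'

```text
t: 12.75
ee_pos: [0.5073, 0.0636, 0.2936]
tool_rot: [-0.58, 0.814, 0.002, -0.002]
wrist_force: [-0.6, 0.5, -1.7]
gripper_width: 0.0533
```

step_arm --steps '[[[-0.97,0.3,0],0,0.8],[[-0.97,0.3,0],0,0.8],[[-0.97,0.3,0],0,0.8],[[-0.97,0.3,0],0,0.8],[[-0.97,0.3,0],0,0.8]]'

```text
t: 13.38
ee_pos: [0.514, 0.2661, 0.2932]
tool_rot: [-0.581, 0.814, 0.001, -0.003]
wrist_force: [-0.1, -0.5, -2.7]
gripper_width: 0.0533
```

step_arm --steps '[[[-0.97,0.3,0],0,0.8],[[-0.7,0.22,0],0,0.8],[[-0.27,0.08,0],-0.2,0.8],[[0,0,0],-0.22,0.8],[[0,0,0],0,0.8]]'

```text
t: 14.0
ee_pos: [0.5175, 0.3456, 0.2948]
tool_rot: [-0.61, 0.792, 0.0, -0.002]
wrist_force: [-0.8, -0.8, -2.7]
gripper_width: 0.0529
```

```bash
python3 - <<'E'
from h import *
t=shot("top","top8");s=shot("side","side8")
plan(.5188,.3463,.255,-104.8)
a=cv2.resize(s[295:395,150:290],None,fx=5,fy=5,interpolation=cv2.INTER_CUBIC);cv2.imwrite("pics/s8.png",a)
crop(t,140,180,50,40,7,"t8")
E
```

```text
t 14.1 pos [0.5178 0.3456 0.2955] yaw -104.9 tilt z [-0.002 -0.001 -1.   ] w 0.0528 F [ 0.4 -0.7 -3. ]
units [-0.03 -0.02  1.01] turn -0.01
```

View pics/s8.png

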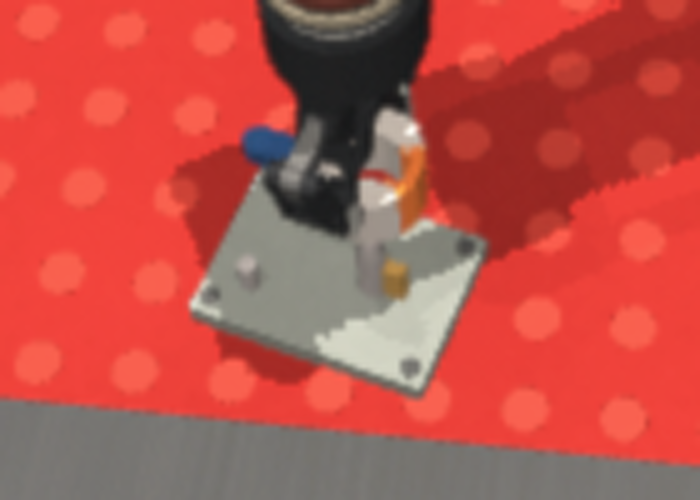

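View pics/t8.png

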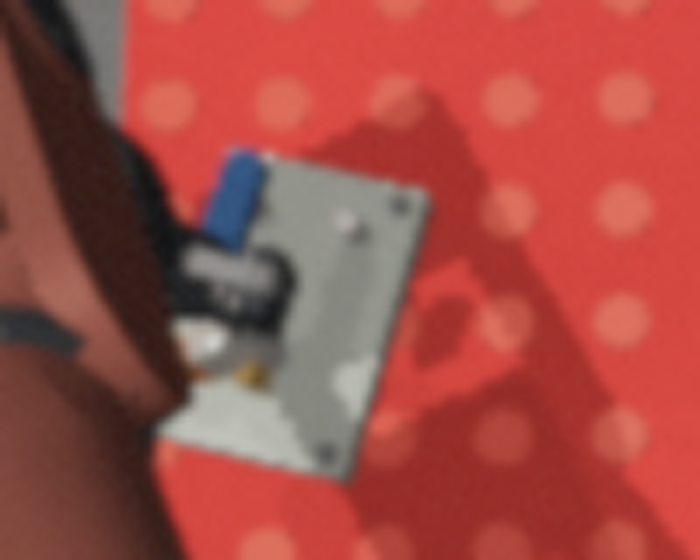

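```bash
python3 - <<'E'
from h import *
c=np.array([.5178,.3456]);a=np.radians(-14.9);e=np.array([np.cos(a),np.sin(a)])
print("tip top pred",(proj("top",[[*(c+.07*e),.1214]])-[90,140])*7)
print("orange outer top pred side",(proj("side",[[*(c-.027*e),.1454],[*c,.1454],[*(c-.027*e),.1094],[*(c+.07*e),.1154]])-[150,295])*5)
t=cv2.imread("pics/top8.png");hsv=cv2.cvtColor(t,cv2.COLOR_BGR2HSV).astype(int)
m=(hsv[...,0]>95)&(hsv[...,0]<130)&(hsv[...,1]>110);m[:, :115]=0;m[:,140:]=0;m[:155]=0;m[200:]=0
p=np.argwhere(m)[:,::-1];w=cast("top",p,.12)-c
print(len(p),"along",(w@e).max(),"lat",(w@[-e[1],e[0]]).mean(),(w@[-e[1],e[0]]).min(),(w@[-e[1],e[0]]).max(), cv2.fitLine((w*1000).astype(np.float32),cv2.DIST_L2,0,.01,.01).ravel())
E
```

```text
tip top pred [[239.09642179 138.63401554]]
orange outer top pred side [[411.3005833  168.90960642]
 [359.53449025 151.11189874]
 [414.98126402 206.28507668]
 [233.80249152 137.5783932 ]]
59 along 0.06265898862302287 lat -0.004161831645570083 -0.011379150216062731 0.0032207449789433823 [  0.96611506  -0.25811177  42.6537     -15.6559105 ]
```

```bash
python3 - <<'E'
from h import *
t=cv2.imread("pics/top8.png");s=cv2.imread("pics/side8.png")
def bl(im,x0,x1,y0,y1):
    h=cv2.cvtColor(im,cv2.COLOR_BGR2HSV).astype(int);m=(h[...,0]>95)&(h[...,0]<130)&(h[...,1]>90)
    k=np.zeros_like(m);k[y0:y1,x0:x1]=1;return np.argwhere(m&k)[:,::-1]
pt=bl(t,115,140,155,200);ps=bl(s,190,215,310,335)
print(pt.min(0),pt.max(0),ps.min(0),ps.max(0))
c=np.array([.5178,.3456]);a=np.radians(-14.9);e=np.array([np.cos(a),np.sin(a)]);l=np.array([-e[1],e[0]])
for zb in(.1094,.104,.098):
  for dx in (0,-.004):
    P=[[*(c+(dx+x)*e+y*l),zb+z] for x,y,z in((.07,.008,.012),(.07,-.008,.012),(.07,.008,0),(.07,-.008,0),(.035,.008,.012),(.035,-.008,.012))]
    print(zb,dx,"top",proj("top",P).round(1).tolist(),"\n side",proj("side",P).round(1).tolist())
a=cv2.resize(s[300:350,185:250],None,fx=12,fy=12,interpolation=cv2.INTER_NEAREST);cv2.imwrite("pics/s8b.png",a[:600])
a=cv2.resize(t[150:200,100:160],None,fx=12,fy=12,interpolation=cv2.INTER_NEAREST);cv2.imwrite("pics/t8b.png",a[:600])
E
```

```text
[119 162] [126 175] [199 321] [208 327]
0.1094 0 top [[121.4, 159.1], [126.9, 160.5], [122.8, 160.3], [128.2, 161.6], [117.7, 170.9], [123.2, 172.3]] 
 side [[195.1, 323.9], [198.0, 318.6], [195.6, 326.4], [198.4, 321.1], [208.0, 328.5], [210.8, 323.0]]
0.1094 -0.004 top [[121.0, 160.5], [126.5, 161.8], [122.4, 161.6], [127.8, 163.0], [117.3, 172.3], [122.8, 173.6]] 
 side [[196.5, 324.5], [199.4, 319.1], [197.0, 326.9], [199.9, 321.6], [209.5, 329.0], [212.3, 323.6]]
0.104 0 top [[122.0, 159.7], [127.5, 161.0], [123.4, 160.8], [128.8, 162.1], [118.4, 171.4], [123.9, 172.7]] 
 side [[195.3, 325.1], [198.2, 319.7], [195.8, 327.5], [198.6, 322.2], [208.2, 329.6], [211.0, 324.2]]
0.104 -0.004 top [[121.6, 161.0], [127.1, 162.3], [123.0, 162.2], [128.4, 163.5], [118.0, 172.8], [123.4, 174.1]] 
 side [[196.8, 325.6], [199.6, 320.2], [197.3, 328.1], [200.1, 322.7], [209.7, 330.1], [212.5, 324.7]]
0.098 0 top [[122.7, 160.3], [128.1, 161.6], [124.1, 161.4], [129.4, 162.7], [119.1, 171.9], [124.5, 173.3]] 
 side [[195.5, 326.3], [198.4, 321.0], [196.0, 328.8], [198.9, 323.5], [208.4, 330.8], [211.2, 325.4]]
0.098 -0.004 top [[122.3, 161.6], [127.7, 162.9], [123.7, 162.7], [129.0, 164.0], [118.7, 173.3], [124.1, 174.6]] 
 side [[197.0, 326.8], [199.9, 321.5], [197.5, 329.3], [200.3, 324.0], [209.9, 331.3], [212.7, 325.9]]
```

View pics/s8b.png

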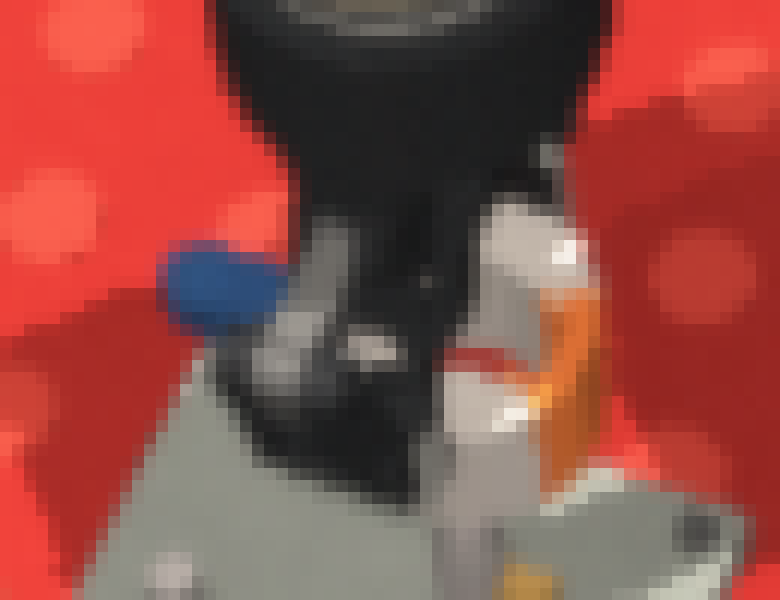

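View pics/t8b.png

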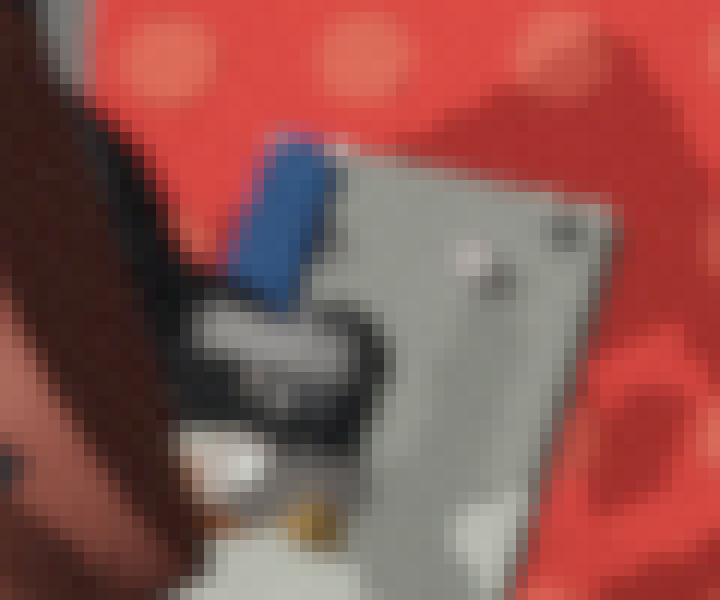

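```bash
python3 - <<'E'
from h import *
c=np.array([.5178,.3456]);th=np.linspace(0,2*np.pi,200)
for r in(.027,.028):
  for z in(.1094,.1454):
    q=proj("side",np.c_[c[0]+r*np.cos(th),c[1]+r*np.sin(th),0*th+z]);print(r,z,"side max u",q[:,0].max(),"max v",q[:,1].max())
print("shaft axis",proj("side",[[.5188,.3463,.016],[.5188,.3463,.05]]))
for n,im,b in(("side","side0",(252,214)),):
    s=cv2.imread("pics/side0.png"); a=cv2.resize(s[190:240,215:280],None,fx=12,fy=12,interpolation=cv2.INTER_NEAREST);cv2.imwrite("pics/s0b.png",a)
c=np.array([.5035,-.1254])
for z in(.0,.036):
    q=proj("side",np.c_[c[0]+.027*np.cos(th),c[1]+.027*np.sin(th),0*th+z]);print("table",z,q.min(0),q.max(0))
a=np.radians(-19);print(proj("side",[[*(c+.07*np.array([np.cos(a),np.sin(a)])),.006]]))
E
```

```text
0.027 0.1094 side max u 233.9135697266255 max v 342.728245188163
0.027 0.1454 side max u 233.20113892864896 max v 335.3221208426417
0.028 0.1094 side max u 234.3227589057936 max v 343.1036965333238
0.028 0.1454 side max u 233.6190846500958 max v 335.7017666557541
shaft axis [[224.71598965 351.05346601]
 [223.90277301 344.68447142]]
table 0.0 [245.02065738 212.94245463] [261.95501299 225.63571088]
table 0.036 [244.65755838 205.33917325] [261.86812378 218.07535654]
[[233.91456864 211.05512682]]
```

View pics/s0b.png

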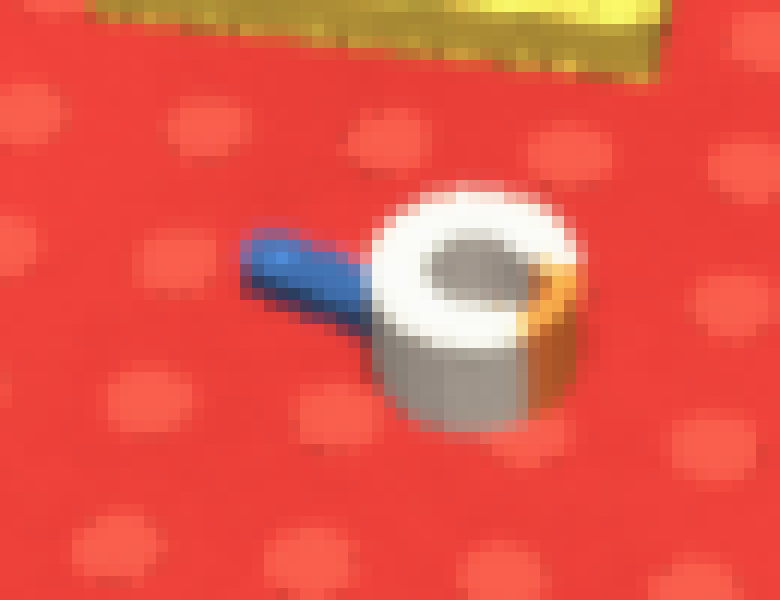

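```bash
python3 - <<'E'
from h import *
plan(.5222,.3454,.255,-104.8)
E
```

```text
t 14.1 pos [0.5178 0.3456 0.2955] yaw -104.9 tilt z [-0.002 -0.001 -1.   ] w 0.0528 F [ 0.4 -0.7 -3. ]
units [-0.03 -0.11  1.01] turn -0.01
```

step_arm --steps '[[[-0.03,-0.11,0.3],0,0.8],[[0,0,0.4],0,0.8],[[0,0,0.3],0,0.8],[[0,0,0],0,0.8],[[0,0,0],0,0.8]]'

```text
t: 14.72
ee_pos: [0.5227, 0.3466, 0.2567]
tool_rot: [-0.61, 0.792, -0.0, 0.0]
wrist_force: [0.0, -0.4, -2.4]
gripper_width: 0.0532
```

```bash
python3 - <<'E'
from h import *
s=shot("side","side9");t=shot("top","top9")
plan(.5222,.3454,.202,-104.8)
cv2.imwrite("pics/s9.png",cv2.resize(s[310:370,185:250],None,fx=10,fy=10,interpolation=cv2.INTER_CUBIC))
cv2.imwrite("pics/t9.png",cv2.resize(t[150:205,100:160],None,fx=10,fy=10,interpolation=cv2.INTER_CUBIC))
E
```

```text
t 14.82 pos [0.523  0.3468 0.2575] yaw -104.8 tilt z [ 0.001  0.001 -1.   ] w 0.053 F [ 1.2  0.2 -1.9]
units [0.04 0.01 1.39] turn -0.0
```

View pics/s9.png

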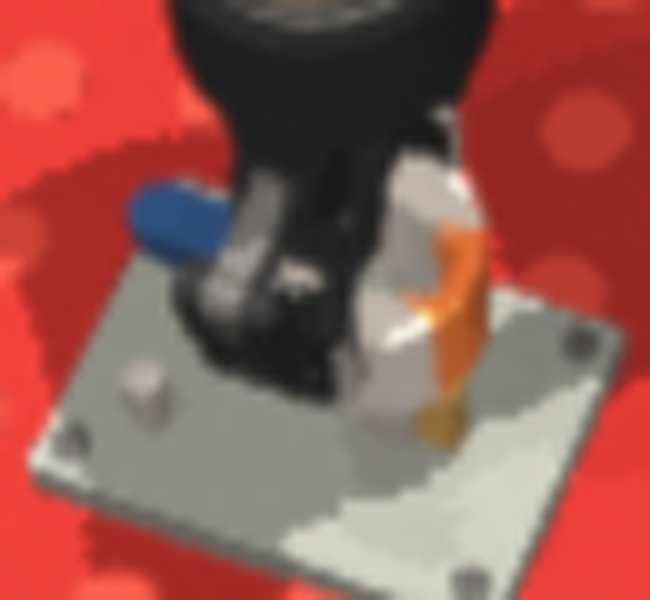

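View pics/t9.png

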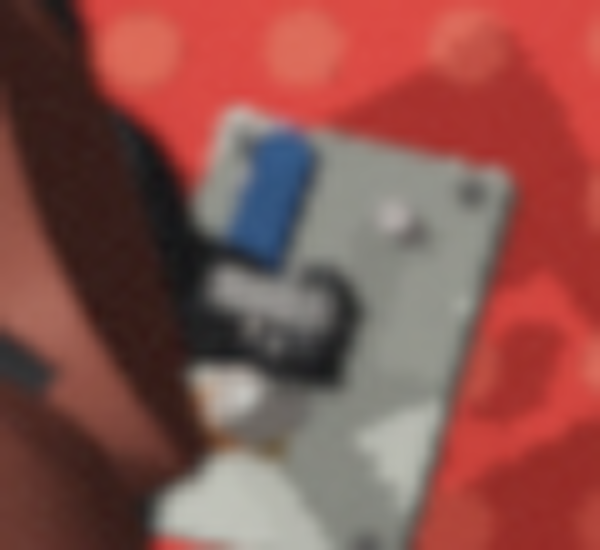

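step_arm --steps '[[[0.02,0,0.12],0,0.8],[[0,0,0.12],0,0.8],[[0,0,0.12],0,0.8],[[0,0,0.12],0,0.8],[[0,0,0],0,0.8]]'

```text
t: 15.45
ee_pos: [0.5221, 0.3456, 0.2366]
tool_rot: [-0.61, 0.792, 0.0, -0.001]
wrist_force: [0.3, -0.4, -3.5]
gripper_width: 0.0531
```

step_arm --steps '[[[0,0,0.1],0,0.8],[[0,0,0.1],0,0.8],[[0,0,0.1],0,0.8],[[0,0,0],0,0.8]]'

```text
t: 15.95
ee_pos: [0.5221, 0.3456, 0.2248]
tool_rot: [-0.61, 0.792, 0.0, -0.001]
wrist_force: [-0.7, -0.0, -3.3]
gripper_width: 0.0529
```

step_arm --steps '[[[0,0,0.08],0,0.8],[[0,0,0.08],0,0.8],[[0,0,0],0,0.8]]'

```text
t: 16.32
ee_pos: [0.5222, 0.3456, 0.2187]
tool_rot: [-0.61, 0.792, 0.0, -0.0]
wrist_force: [-0.2, -0.2, -3.6]
gripper_width: 0.0529
```

step_arm --steps '[[[0,0,0.1],0,0.8],[[0,0,0.1],0,0.8],[[0,0,0.1],0,0.8],[[0,0,0],0,0.8]]'

```text
t: 16.82
ee_pos: [0.5221, 0.3456, 0.2064]
tool_rot: [-0.61, 0.792, 0.0, -0.001]
wrist_force: [1.0, 0.6, -4.1]
gripper_width: 0.0531
```

step_arm --steps '[[[0,0,0.05],0,0.8],[[0,0,0.05],0,0.8],[[0,0,0],0,0.8]]'

```text
t: 17.2
ee_pos: [0.5223, 0.3457, 0.2029]
tool_rot: [-0.61, 0.792, 0.0, -0.0]
wrist_force: [-0.4, 0.3, -2.7]
gripper_width: 0.0532
```

step_arm --steps '[[[0,0,0.04],0,0.8],[[0,0,0],0,0.8],[[0,0,0],0,0.8]]'

```text
t: 17.58
ee_pos: [0.5225, 0.3459, 0.2022]
tool_rot: [-0.61, 0.792, -0.0, 0.0]
wrist_force: [-2.5, -0.9, 3.6]
gripper_width: 0.053
```

Force turned upward at the expected height, so the hub is down on the plate. I'll let go and look.

step_arm --steps '[[[0,0,0],0,0.1],[[0,0,0],0,-0.3],[[0,0,0],0,-0.7],[[0,0,0],0,-0.7],[[0,0,0],0,-0.7]]'

```text
t: 18.2
ee_pos: [0.5225, 0.3457, 0.2014]
tool_rot: [-0.61, 0.792, -0.0, 0.0]
wrist_force: [0.3, 0.1, -0.1]
gripper_width: 0.0726
```

step_arm --steps '[[[0,0,-0.3],0,-0.7],[[0,0,-0.6],0,-0.7],[[0,0,-0.9],0,-0.7],[[0,0,-0.9],0,-0.7],[[0,0,-0.9],0,-0.7]]'

```text
t: 18.82
ee_pos: [0.5224, 0.3457, 0.3477]
tool_rot: [-0.61, 0.792, -0.0, 0.001]
wrist_force: [0.6, -0.3, 0.9]
gripper_width: 0.0727
```

step_arm --steps '[[[0.9,0,-0.5],0,-0.7],[[0.9,0,0],0,-0.7],[[0.9,0,0],0,-0.7],[[0.9,0,0],0,-0.7],[[0.9,0,0],0,-0.7]]'

```text
t: 19.45
ee_pos: [0.4759, 0.1707, 0.3666]
tool_rot: [-0.61, 0.792, -0.0, 0.001]
wrist_force: [0.4, 0.4, 0.2]
gripper_width: 0.0723
```

step_arm --steps '[[[0.5,0,0],0,-0.7],[[0,0,0],0,-0.7],[[0,0,0],0,-0.7]]'

```text
t: 19.82
ee_pos: [0.4716, 0.1529, 0.366]
tool_rot: [-0.61, 0.792, 0.0, 0.001]
wrist_force: [-0.3, -0.1, -0.1]
gripper_width: 0.0727
```

```bash
python3 - <<'E'
from h import *
s=shot("side","side10");t=shot("top","top10")
plan(.52,.34,.3)
A=cv2.resize(s[315:375,180:250],(385,330),interpolation=cv2.INTER_CUBIC)
B=cv2.resize(t[155:215,95:165],(385,330),interpolation=cv2.INTER_CUBIC)
cv2.imwrite("pics/f10.png",np.hstack([A,B]))
print(hub("side",s,222,340,26,.016))
try: print(hub("top",t,128,183,26,.016))
except Exception as e: print(e)
print(hub("side",s,252,175,26,.004))
E
```

```text
t 19.93 pos [0.4715 0.1532 0.3657] yaw -104.8 tilt z [ 0.     0.001 -1.   ] w 0.0726 F [ 0.4 -0.7 -0.1]
units [-4.82  0.02  1.65] turn None
(array([0.52048096, 0.34573834]), 28.127595901489258, np.float64(-13.481262705423312), np.float64(0.06794932827974218), np.float64(154.87331519776822), 213)
max() iterable argument is emptyTraceback (most recent call last):
  File "<stdin>", line 10, in <module>
  File "h.py", line 26, in hub
    W=max(comps(white,20),key=lambda m:m.sum())
ValueError: max() iterable argument is empty
```

View pics/f10.png

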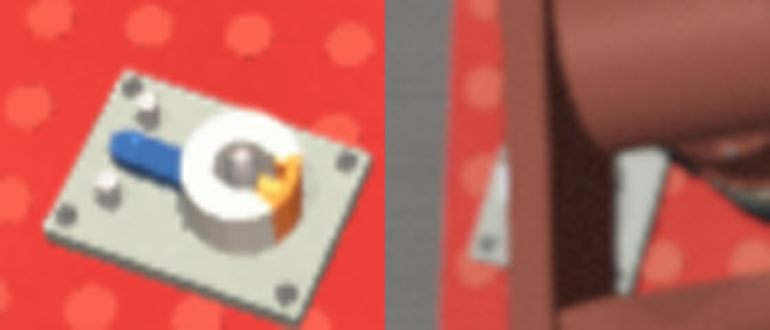

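View pics/side10.png

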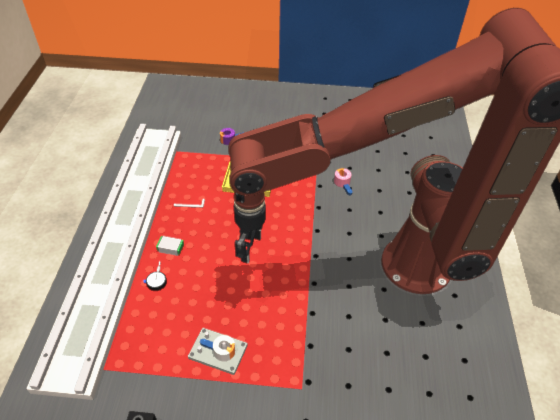

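The good hub is seated. In the side view the shaft tip stands in the bore, the key fills the orange notch and the arm lies between the pins. The arm hides the tray there, so I'll check it in the top view.

```bash
python3 - <<'E'
from h import *
t=cv2.imread("pics/top10.png");crop(t,350,180,45,35,8,"t10")
try: print(hub("top",t,350,183,26,.004))
except Exception as e: print(e)
s=cv2.imread("pics/side5.png")
E
```

```text
(array([ 0.53673132, -0.31297577]), 28.180883407592773, np.float64(25.73193412979176), np.float64(0.0649871922416676), np.float64(-172.04118223786563), 175)
```

View pics/t10.png

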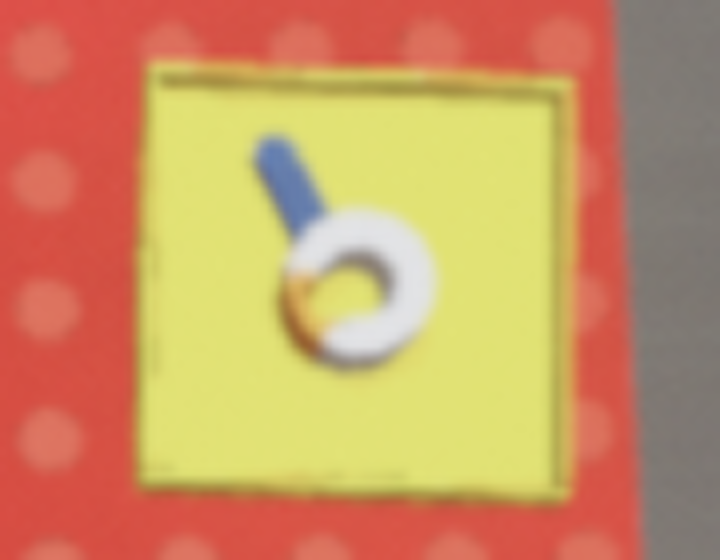

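The odd hub lies flat near the middle of the tray, with its arm clear of the walls. I'll hand the job in.

```bash
python3 -c "
from cell import manip
print(manip.job_done())"
```

```text
the job is handed in; nothing more can be done
None
```

I seated the good hub on the gauge shaft and put the odd hub in the reject tray, then handed the job in at about 20 s; no verdict is reported.

- **Odd hub:** I lowered it into the tray until the wrist force showed contact, then let go. In the top view it lies flat, about 5 mm from the tray centre, with its arm clear of the walls.
- **Good hub:** I lowered it slowly and felt no jam on the way down. The force only turned upward at the expected seated height. In the side view the key is in the notch, the arm lies between the pins, the axis is about 2 mm from my shaft estimate and the arm about 1° off the pin line.
- **Robot:** the gripper is empty, and the arm stands clear of everything.

**Checks that failed or disagreed:**
- With the hub in hand, both views showed it sitting about 3–4 mm towards the keyway from where I expected. I corrected by 3.5 mm along the arm's direction before lowering it.
- In the final pictures the arm hid the gauge from the top camera and the tray from the side camera, so each hub's last check rests on one view. A side view right after I let go of the odd hub also showed it flat in the tray.
- In the side view of the good hub the arm and keyway directions measured about 168° apart instead of 180°. I put that down to the brass key being counted as orange.

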